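# Pin the clamp arm of the inclined tin mixer

## Task

A small tin stands in the inclined mixer with the clamp arm still swung aside: bring the red arm across the tin's lid and lock it there with the red-knobbed pin from the wooden block. The pin goes through the steel eye at the end of the arm and on into the index hole of the curved quadrant below, fully home with its collar down on the eye; the hole's setting varies, so feel for it by swinging the arm slowly with the pin standing in the eye until it drops in. Force nothing, and leave the other two pins in their block and the screwdriver, marker and sanding block lying where they are.

Things in the scene. Friction and masses are not known exactly. Their poses are not given: they have to be found in the camera images.
- mixer: blue and grey bench mixer, fixed; footprint 250 x 210 mm, rear switch box 92 mm high. Origin on the bench under the middle of its deck, z up, x to its rear. Its round grey deck (236 mm across, centre 88 mm above the origin) slopes 30 degrees: it faces up and to the mixer's -x, roughly the robot. In a rubber nest at its middle stands a white tin 76 mm wide, 61 mm high
- deck (a point): centre of the deck's face. To its right (-y) stands the quadrant, a curved flat steel bar 44 mm wide and 20 mm thick, parallel to the deck, its top 60 mm above the deck and 2 mm under the eye over the arm's whole swing. Its single 15 mm index hole, right through, lies on the circle of the eye's centre; its setting varies and is not reported: feel or look for it
- clamp_arm (a joint): swing of the red clamp arm on its post (rad): 0 = straight across the tin's middle, positive = swung up towards the rear of the deck; stops at -0.15 and 0.50. Turns stiffly (0.2 N m) and stays where left. The eye is over the quadrant's hole at some value between -0.10 and 0.10; with the pin in that hole the arm is locked but for 2 or 3 mm of play
- clamp_pivot (a point): point on the arm's pivot axis, level with the top of the eye (96 mm above the deck). z: along the pivot axis, square to the deck (30 degrees from vertical); -y: along the arm from pivot to eye; x: square to the arm, the way the arm moves when its joint value grows
- clamp_eye (a point): centre of the upper rim of the eye, a plain steel bushing at the arm's free end, 145 mm from the pivot axis: bore 13.5 mm, outside 29 mm, 34 mm long. Axes as for clamp_pivot: z is the bore's axis and points up out of it, 30 degrees from vertical
- clamp_handle (a point): centre of the top of the arm's black round handle, diameter 18 mm, standing 62 mm above the 10 mm thick arm, 72 mm from the pivot axis, its top 44 mm above the top of the eye along z. Axes as for clamp_pivot
- red_pin: the pin to use: steel shank 12 mm thick and 60 mm long with a nose that tapers over 8 mm to 5 mm, then a steel collar 26 mm wide and 6 mm thick, then a cylindrical red knob 22 mm wide and 34 mm high (100 mm in all, about 90 g). Origin at the tip of the nose, z along the pin towards the knob
- red_pin_collar (a point): on the red pin's axis at the underside of its collar, 60 mm above the tip
- blue_pin: a shorter pin with a blue knob, otherwise the same (shank 50 mm); leave it. Origin at the tip, z towards the knob
- yellow_pin: a shorter pin with a yellow knob, otherwise the same (shank 40 mm); leave it. Origin at the tip, z towards the knob
- pin_block: fixed wooden block 176 x 50 x 66 mm with a row of three upright 15.5 mm holes, 60 mm apart along its x, in which the pins stand with their collars on its top; which pin stands where varies. Origin at the middle of its underside
- sanding_block: loose brown sanding block, 112 x 62 x 26 mm; leave it. Origin at the middle of its underside
- lid_driver: loose screwdriver with orange handle, 205 mm long, lying near the front edge; leave it. Origin at the middle of its underside
- marker: loose white marker with red cap, 140 mm long, lying near the front edge; leave it. Origin at the middle of its underside

How it is judged:
At the end, for the whole second after the job is handed in: The red pin is down in the eye and the quadrant hole below: its collar on the eye within 3 mm along the eye axis and 3 mm sideways, parallel within 0.12 rad, at rest; the arm lies across the tin (joint value between -0.14 and 0.14) (z of red_pin_collar in the frame of clamp_eye between -0.003 and 0.003 m and x of red_pin_collar in the frame of clamp_eye between -0.003 and 0.003 m and y of red_pin_collar in the frame of clamp_eye between -0.003 and 0.003 m and angle between the z axis of red_pin and the z axis of clamp_eye, either way round below 0.12 rad and value of joint clamp_arm between -0.14 and 0.14 rad and linear speed of red_pin below 0.02 m/s); the robot touches nothing.
It fails at once if another pin is taken or moved more than 20 mm (distance of any of blue_pin, yellow_pin from where it was at the start of the episode above 0.02 m).
It fails at once if the sanding block, screwdriver or marker is moved more than 30 mm (distance of any of sanding_block, lid_driver, marker from where it was at the start of the episode above 0.03 m).
It fails at once if forced: more than 50 N between the robot and the mixer or its arm, or between the pin and them (contact force between any of the fingers, the arm, red_pin and mixer above 50 N).
It also fails if it takes over 64 s, if anything falls off the work surface, if the arm or the gripper's body presses on something with over 40 N, if the wrist force passes 120 N, or if a joint passes its speed limit or range.

## Robot

A 6-joint arm with a two-finger parallel gripper is mounted at the origin on a cart in front of the work surface, level with it; the furniture and walls round the work are solid. World frame = base frame: x ahead of the robot, y to its left, z up, the work surface at z = 0. Lengths are in m, angles in rad, forces in N, time in s.
With the tool pointing down it reaches from about 0.375 to 0.975 m from the base axis. Payload 3.8 kg.
Tool frame: the origin (TCP) lies at the very end of the fingers, on their centre line; the grasp point (between the pads) lies 19 mm behind it; z points along the fingers, y is the line along which they close (so a half turn about z gives the same grasp; the last joint's range is limited). The gripper opens to 85 mm and grips with 20 to 120 N. Pads are 22 mm wide; open, the fingers measure 114 mm over their backs; the gripper's body (76 mm by 85 mm) begins 54 mm behind the grasp point. The pads swing forward as they close: fully open they stand 13 mm farther back than shut.
Start: joints at [1.302, 0.264, 1.604, -0, 1.274, -0.037], TCP at [0.155, 0.657, 0.231] pointing down, gripper open.
Joint ranges: [-2.63, 2.63], [-0.94, 2.18], [0.31, 2.57], [-1.31, 4.45], [0, 2.66], [-2.55, 2.55]. Speed limits (rad/s): [2.57, 2.57, 3.14, 3.14, 3.14, 3.14].

## Interface

Orientations are given as a rotation vector (axis times angle).
In Python, from workcell import bot, vision gives the robot as it stands. The module is installed in compiled form; this text tells all that it offers.
- The arm moves only by the tool play_rows, never from a script. Its argument "moves" is a list that holds one entry, the list of rows, each a list of 7 numbers: the turn, a rotation vector about the tool's x, y, z as a fraction of full scale, then the shift along the tool's x, y, z as a fraction of full scale, then the finger opening in mm, from 0 to 85.4. In form: [[[ax, ay, az, x, y, z, jaw], ...]]. A call has 1 to 5 rows; each row shifts and turns the commanded pose from where the row before left it, along the tool's axes as they then stand; what a row does not reach is not made up. Full scale, the value 1, is 0.1 m for a shift and 0.5 rad for a turn. A row lasts 1/12 s, in which the tool goes at most 41.7 mm and 7.16 degrees, less where a joint would pass 70% of its speed; a pose out of reach is approached as far as the arm can. A call with a number of a shift or a turn outside -1 to 1 is refused whole. A call with a gripper value outside its range is refused whole. The fingers move at their own pace and stop on an object; "newtons" is the grip in N (left out, the last holds). Time passes only in rows, so rows that do not move let the fingers close. It gives the time, the measured TCP pose, the force, the opening and the grip force at its end, in the units of the state.
- bot.read_state(): the state, without advancing time (a new reading comes with each control period).
- vision.read_camera(name): name is "scene" or "top" or "wrist"; returns a dict with "image" (420x560x3 uint8, red, green, blue), "depth" (420x560 float32, m along the optical axis (not along the pixel's ray), 0 where there is no reading), "K" (3x3 intrinsics, pixels), "dist" ([k1, k2, p1, p2, k3] as OpenCV has them; the pictures are not rectified), "R" (3x3) and "t" (3): a world point X has camera coordinates R X + t. Camera axes: x right, y down, z forward; pixel columns grow to the right and rows downward; lengths in m; the calibration is good to about 2 mm. A picture is of the moment at which its call begins.
- bot.finish_job(): hands the job in; it is judged then, once.
The state is a dict: "time": time; "q": joint angles; "joint_vel": joint speeds; "joint_torque": joint torques, N m; "tool_pos": TCP position; "tcp_rot": TCP orientation; "wrist_force": force on the tool from outside, world axes, zero at the start; "torque": the same for the moment, N m; "width": opening from 0.0 (shut) to 1.0 (fully open); "grip_force": force on a finger pad.
Only numpy, scipy, OpenCV 4.12 (cv2) and the standard library are available. Lean on these libraries where they do the work, as an engineer would, in place of code of your own. Each camera call takes 0.05 s, during which the arm holds its last target. There are 200 camera calls.

## Working session

There is one attempt and no reset: what is moved stays moved. The work goes in short steps, Python scripts to look and compute and a tool call to move; the robot and the scene stay as the last step left them, time stands still between calls to the robot, and variables do not carry over. Pictures are saved under pics/ and viewed, at most 10 in all, crops included, and the job is handed in when it is done.

Besides the shell and the picture viewer there is one more tool, called after "Emit:" as name(argument=value, ...) on one line, values as JSON. play_rows: Moves the arm, as the interface text tells. Its arguments: {"type":"object","properties":{"moves":{"type":"array","items":{"type":"array","items":{"type":"array","items":{"type":"number"}}}},"newtons":{"type":"number"}},"required":["moves"]}

```bash
mkdir -p pics; cat > h.py <<'E'
import numpy as np, cv2
from workcell import bot, vision
from scipy.spatial.transform import Rotation as Ro
def cam(n):
    c=vision.read_camera(n); return c
def save(c,p): cv2.imwrite(p,c["image"][:,:,::-1])
def pts(c):  # world point per pixel from depth
    h,w=c["depth"].shape
    g=np.stack(np.meshgrid(np.arange(w),np.arange(h)),-1).reshape(-1,1,2).astype(np.float64)
    n=cv2.undistortPoints(g,c["K"],np.array(c["dist"])).reshape(h,w,2)
    P=np.dstack([n,np.ones((h,w))])*c["depth"][...,None]
    return (P-c["t"])@c["R"]
def ray(c,u,v):
    n=cv2.undistortPoints(np.array([[[u,v]]],float),c["K"],np.array(c["dist"])).reshape(2)
    d=c["R"].T@np.array([n[0],n[1],1]); return -c["R"].T@c["t"],d/np.linalg.norm(d)
E
python3 - <<'E'
from h import *
s=bot.read_state(); print({k:np.round(v,3) for k,v in s.items()})
for n in("scene","top"):
    c=cam(n); save(c,f"pics/{n}0.png"); np.savez(f"{n}0.npz",**c); print(n,np.round(-c["R"].T@c["t"],3))
E
```

```text
{'time': np.float64(0.0), 'q': array([ 1.302,  0.265,  1.605,  0.   ,  1.274, -0.037]), 'joint_vel': array([ 0.001,  0.003, -0.001, -0.001, -0.   , -0.001]), 'joint_torque': array([-3.0000e-03, -5.1510e+01, -3.6732e+01, -0.0000e+00,  1.3000e-02,
        0.0000e+00]), 'tool_pos': array([0.155, 0.656, 0.23 ]), 'tcp_rot': array([-3.63e-01, -3.12e+00,  3.00e-03]), 'wrist_force': array([-0.159,  1.07 ,  0.144]), 'torque': array([ 0.047,  0.072, -0.021]), 'grip_force': np.float64(0.0), 'width': np.float64(0.995)}
scene [-0.239 -0.423  0.874]
top [0.26  0.169 1.138]
```

View pics/scene0.png

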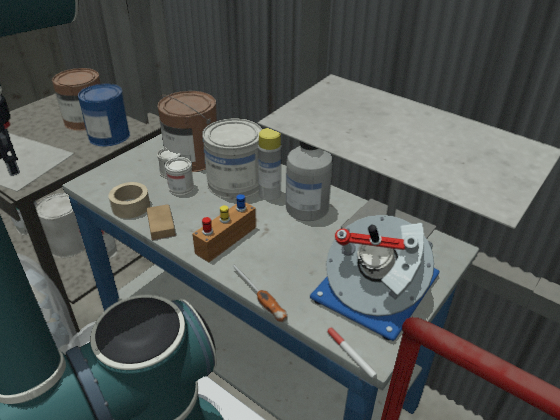

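View pics/top0.png

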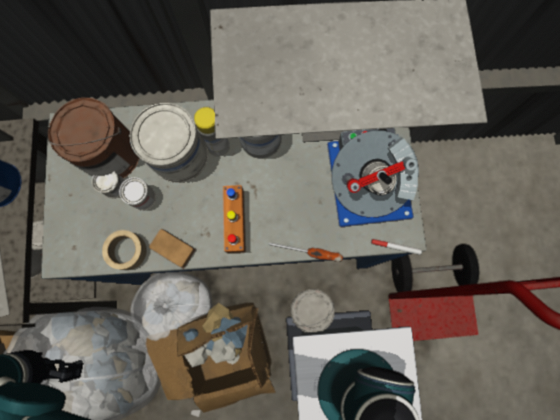

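The scene view shows the red pin at (207,224), the front of the block. The clamp arm's pivot is at (343,236), its handle at (375,232) and the eye at (410,241) over the quadrant. A shelf overhangs the rear of the bench. Next I'll measure these.

```bash
python3 - <<'E'
from h import *
for n in("top","scene"):
    c=dict(np.load(f"{n}0.npz")); P=pts(c); hsv=cv2.cvtColor(c["image"],cv2.COLOR_RGB2HSV); H,S,V=cv2.split(hsv)
    ok=(c["depth"]>0)
    red=((H<6)|(H>174))&(S>150)&(V>70)&ok; blue=(abs(H.astype(int)-110)<12)&(S>120)&ok; yel=(abs(H.astype(int)-27)<5)&(S>150)&ok
    for nm,m in(("red",red),("blue",blue),("yel",yel)):
        k,l,st,ce=cv2.connectedComponentsWithStats(m.astype(np.uint8))
        for i in range(1,k):
            if st[i,4]>15:
                q=P[l==i]; 
                if -.5<q[:,1].mean()<1 and .25<q[:,0].mean()<1 and q[:,2].mean()>-.1: print(n,nm,st[i],ce[i].round(1),np.median(q,0).round(3),"zmax",np.percentile(q[:,2],95).round(3),"top",q[q[:,2]>np.percentile(q[:,2],95)-.006].mean(0).round(3))
    # deck plane
    x=P.reshape(-1,3); 
    if n=="top": u0,u1,v0,v1=325,425,130,225
    else: u0,u1,v0,v1=315,440,215,325
    print(n,"shelf",P[60 if n=="top" else 130,350 if n=="top" else 400].round(3))
    q=P[v0:v1,u0:u1][ok[v0:v1,u0:u1]]; rng=np.random.default_rng(0); best=None
    for _ in range(3000):
        a,b,d=q[rng.choice(len(q),3,False)]; nn=np.cross(b-a,d-a); L=np.linalg.norm(nn)
        if L<1e-6: continue
        nn/=L; nn*=np.sign(nn[2])
        if abs(nn[2]-.866)>.05: continue
        s=(abs((q-a)@nn)<.003); 
        if best is None or s.sum()>best.sum(): best=s
    z=q[best]; cc=z.mean(0); nn=np.linalg.svd(z-cc)[2][2]; nn*=np.sign(nn[2]); print("deck n",nn.round(3),"c",cc.round(3),best.sum(),"yaw",np.arctan2(-nn[1],-nn[0]))
    hh=(q-cc)@nn
    print(np.histogram(hh,bins=np.arange(-.05,.16,.01)))
    for sl in range(0,1):
        pass
    cv2.imwrite(f"pics/{n}_crop.png",cv2.resize(c["image"][v0:v1,u0:u1,::-1],None,fx=6,fy=6,interpolation=cv2.INTER_CUBIC))
E
```

```text
top red [383 162  22  14 169] [394.2 168.4] [ 0.542 -0.118  0.172] zmax 0.177 top [ 0.545 -0.119  0.174]
top red [347 172  31  21 233] [362.9 180.6] [ 0.52  -0.042  0.161] zmax 0.168 top [ 0.524 -0.046  0.165]
top red [228 234   8   9  54] [231.6 237.9] [0.41  0.295 0.105] zmax 0.108 top [0.41  0.296 0.105]
top red [372 240  15   7  58] [379.  242.6] [ 0.38  -0.095  0.013] zmax 0.017 top [ 0.38  -0.095  0.014]
top blue [328 142  12  26 171] [332.9 151.7] [0.65  0.009 0.019] zmax 0.039 top [0.619 0.007 0.082]
top blue [  0 161  21  45 564] [  9.2 180.5] [0.635 0.942 0.018] zmax 0.063 top [0.639 0.941 0.063]
top blue [227 189   8   8  48] [230.6 192.4] [0.528 0.293 0.104] zmax 0.108 top [0.528 0.293 0.105]
top blue [336 197  77  29 781] [371.5 215.1] [ 0.453 -0.068  0.018] zmax 0.022 top [ 0.458 -0.082  0.019]
top yel [195 108  20  25 409] [204.9 119.4] [0.693 0.336 0.198] zmax 0.202 top [0.698 0.337 0.199]
top yel [227 211   9   9  63] [231.  214.8] [0.47  0.295 0.103] zmax 0.106 top [0.47  0.295 0.104]
top shelf [ 0.778 -0.018  0.28 ]
deck n [-0.5   -0.028  0.865] c [ 0.553 -0.065  0
[... 1638 characters left out ...]
223.9 212.5] [0.464 0.287 0.096] zmax 0.106 top [0.467 0.29  0.104]
scene shelf [0.782 0.006 0.282]
deck n [-0.503 -0.021  0.864] c [ 0.528 -0.095  0.073] 4165 yaw 0.04148121953012761
(array([  76,   90,  290,  620, 3228, 2560,  159,   68,   73,  133, 1343,
        724,  430,  339,  168,   18,   20,   19,   51,   19]), array([-5.0000000e-02, -4.0000000e-02, -3.0000000e-02, -2.0000000e-02,
       -1.0000000e-02,  6.9388939e-18,  1.0000000e-02,  2.0000000e-02,
        3.0000000e-02,  4.0000000e-02,  5.0000000e-02,  6.0000000e-02,
        7.0000000e-02,  8.0000000e-02,  9.0000000e-02,  1.0000000e-01,
        1.1000000e-01,  1.2000000e-01,  1.3000000e-01,  1.4000000e-01,
        1.5000000e-01]))
```

View pics/top_crop.png

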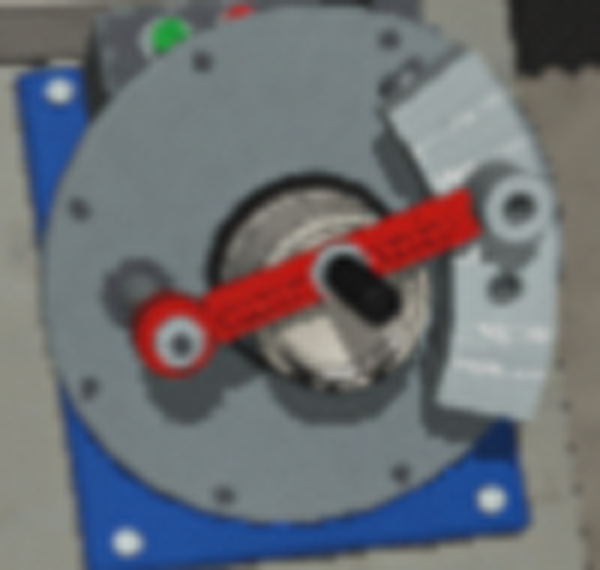

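The crop shows the pivot at (180,344), the eye at (519,207), the handle top at about (383,303) and the index hole, visible on the quadrant, at (505,288).

```bash
python3 - <<'E'
from h import *
c=dict(np.load("top0.npz")); P=pts(c)
def px(u,v): return 325+(u+.5)/6-.5,130+(v+.5)/6-.5
n=np.array([-.5*np.cos(.049),-.5*np.sin(.049),.866]); 
# deck plane offset: depth pts near deck around tin
A=[]
cs=dict(np.load("scene0.npz"))
for cc,(u0,u1,v0,v1),nm in((c,(325,425,130,225),"top"),(cs,(315,440,215,325),"scene")):
    Q=pts(cc)[v0:v1,u0:u1].reshape(-1,3); h=Q@n; hh,e=np.histogram(h,bins=np.arange(-.3,0,.002)); i=hh.argmax(); d=np.median(h[abs(h-e[i])<.005]); print(nm,"d",d); A.append(d)
d=np.mean(A)
def hit(c,u,v,hgt):
    o,r=ray(c,u,v); return o+r*((d+hgt-o@n)/(r@n))
ey=np.cross(n,[1,0,0]);ey/=np.linalg.norm(ey)
Y=np.array([-np.sin(.049),np.cos(.049),0]); X=np.cross(Y,n)
pv=hit(c,*px(180,344),.096); eye=hit(c,*px(519,207),.096); hole=hit(c,*px(505,288),.060); hd=hit(c,*px(383,303),.140)
print("deck centre guess z:", )
def ang(a): v=a-pv; v=v-n*(v@n); return np.linalg.norm(v),np.arctan2(v@X,-(v@Y))
for nm,p in(("pv",pv),("eye",eye),("hole",hole),("hd",hd)): print(nm,p.round(4),"r,ang",np.round(ang(p),4))
print(X.round(3),Y.round(3),n.round(3))
# tool-axis helper: handle depth points
Q=P[130:225,325:425].reshape(-1,3); im=c["image"][130:225,325:425].reshape(-1,3); h=Q@n-d
m=(im.max(1)<60)&(h>.10)&(h<.15); print("handle pts",m.sum(),Q[m&(h>.125)].mean(0).round(4),h[m].max())
for p in(eye,pv,hole,hd):
    o,_=ray(cs,0,0); q=cv2.projectPoints(p.reshape(1,3),cv2.Rodrigues(cs["R"])[0],cs["t"],cs["K"],np.array(cs["dist"]))[0].ravel(); print("scene px",q.round(1),"crop",((q-[315,215])*6).round(0))
E
```

```text
top d -0.1987245136773704
scene d -0.19843226845312847
deck centre guess z:
pv [ 0.5024 -0.015   0.1708] r,ang [0.     3.1416]
eye [ 0.544  -0.1539  0.1909] r,ang [0.1464 0.2782]
hole [ 0.5249 -0.161   0.1381] r,ang [ 0.147  -0.0208]
hd [ 0.5009 -0.0862  0.2188] r,ang [0.0736 0.2707]
[0.865 0.042 0.5  ] [-0.049  0.999  0.   ] [-0.499 -0.024  0.866]
handle pts 79 [ 0.5034 -0.0831  0.2174] 0.14344117856819527
scene px [409.7 239.8] crop [568. 149.]
scene px [339.4 230.3] crop [146.  92.]
scene px [404.4 265.5] crop [536. 303.]
scene px [371.2 226.5] crop [337.  69.]
```

View pics/scene_crop.png

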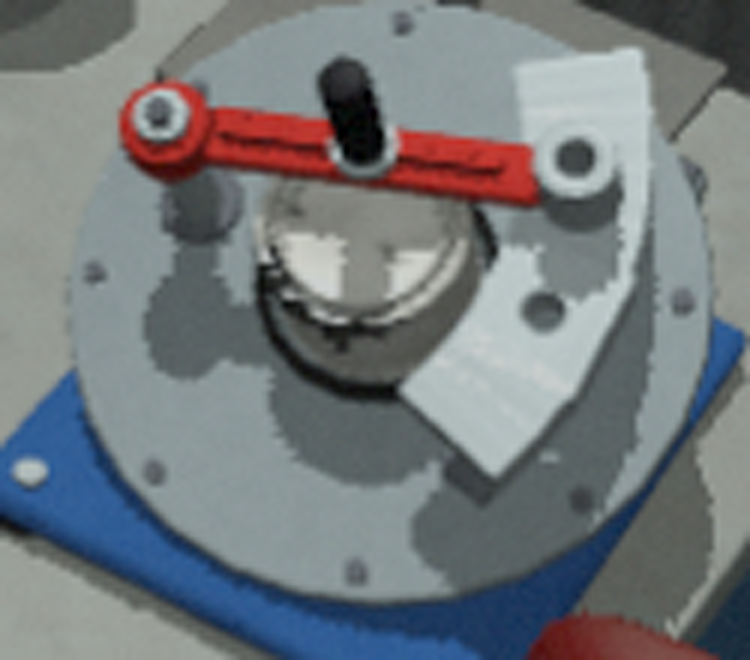

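The hole is at about -0.02 rad and the arm stands at about 0.28. I'll use the pin itself to swing the arm once it's in the eye. First I go to the red pin.

```bash
cat >> h.py <<'E'
n=np.array([-.5*np.cos(.049),-.5*np.sin(.049),.866]); n/=np.linalg.norm(n)
Y=np.array([-np.sin(.049),np.cos(.049),0]); X=np.cross(Y,n)
def Rmix(s=1): # tool z=-n, tool y along X
    y=s*X; z=-n; return np.column_stack([np.cross(y,z),y,z])
def Rpin(): y=np.array([0,1.,0]); z=np.array([0,0,-1.]); return np.column_stack([np.cross(y,z),y,z])
def plan(p,R,N,s=None):
    s=s or bot.read_state(); R0=Ro.from_rotvec(s["tcp_rot"]); p0=s["tool_pos"]
    w=(R0.inv()*Ro.from_matrix(R)).as_rotvec(); dp=(np.array(p)-p0)
    print("rot tot",w.round(3),"dist",np.linalg.norm(dp).round(4))
    for k in range(N):
        Rk=R0*Ro.from_rotvec(w*k/N); print([*(w/N/.5).round(3),*(Rk.inv().apply(dp/N)/.1).round(3)])
E
python3 -c "
from h import *
plan([.41,.294,.19],Rpin(),12)"
```

```text
rot tot [-0.002 -0.    -0.232] dist 0.4449
[np.float64(-0.0), np.float64(-0.0), np.float64(-0.039), np.float64(-0.276), np.float64(-0.245), np.float64(0.034)]
[np.float64(-0.0), np.float64(-0.0), np.float64(-0.039), np.float64(-0.271), np.float64(-0.25), np.float64(0.034)]
[np.float64(-0.0), np.float64(-0.0), np.float64(-0.039), np.float64(-0.267), np.float64(-0.255), np.float64(0.034)]
[np.float64(-0.0), np.float64(-0.0), np.float64(-0.039), np.float64(-0.262), np.float64(-0.261), np.float64(0.034)]
[np.float64(-0.0), np.float64(-0.0), np.float64(-0.039), np.float64(-0.257), np.float64(-0.266), np.float64(0.034)]
[np.float64(-0.0), np.float64(-0.0), np.float64(-0.039), np.float64(-0.251), np.float64(-0.27), np.float64(0.034)]
[np.float64(-0.0), np.float64(-0.0), np.float64(-0.039), np.float64(-0.246), np.float64(-0.275), np.float64(0.034)]
[np.float64(-0.0), np.float64(-0.0), np.float64(-0.039), np.float64(-0.241), np.float64(-0.28), np.float64(0.034)]
[np.float64(-0.0), np.float64(-0.0), np.float64(-0.039), np.float64(-0.235), np.float64(-0.285), np.float64(0.034)]
[np.float64(-0.0), np.float64(-0.0), np.float64(-0.039), np.float64(-0.23), np.float64(-0.289), np.float64(0.034)]
[np.float64(-0.0), np.float64(-0.0), np.float64(-0.039), np.float64(-0.224), np.float64(-0.293), np.float64(0.033)]
[np.float64(-0.0), np.float64(-0.0), np.float64(-0.039), np.float64(-0.218), np.float64(-0.298), np.float64(0.033)]
```

Emit:
play_rows(moves=[[[0,0,-0.04,-0.27,-0.25,0.03,70],[0,0,-0.04,-0.27,-0.25,0.03,70],[0,0,-0.04,-0.27,-0.255,0.03,70],[0,0,-0.04,-0.26,-0.26,0.03,70],[0,0,-0.04,-0.26,-0.265,0.03,70]]], newtons=40)

```text
time: 0.52
tool_pos: [0.2616, 0.5041, 0.2155]
tcp_rot: [-0.204, -3.135, 0.002]
wrist_force: [1.1, -0.7, -0.4]
width: 0.821
grip_force: 0.0
```

Emit:
play_rows(moves=[[[0,0,-0.04,-0.25,-0.27,0.03,70],[0,0,-0.04,-0.25,-0.275,0.03,70],[0,0,-0.04,-0.24,-0.28,0.03,70],[0,0,-0.04,-0.235,-0.285,0.03,70],[0,0,-0.04,-0.23,-0.29,0.03,70]]])

```text
time: 0.93
tool_pos: [0.3688, 0.3536, 0.2008]
tcp_rot: [-0.048, -3.141, 0.001]
wrist_force: [0.2, 0.7, -0.4]
width: 0.819
grip_force: 0.0
```

Emit:
play_rows(moves=[[[0,0,-0.03,-0.22,-0.29,0.03,70],[0,0,-0.03,-0.2,-0.28,0.03,70],[0,0,0,0,0,0,70],[0,0,0,0,0,0,70],[0,0,0,0,0,0,70]]])

```text
time: 1.35
tool_pos: [0.4088, 0.2974, 0.195]
tcp_rot: [-0.005, -3.141, -0.0]
wrist_force: [0.1, -1.4, -0.7]
width: 0.825
grip_force: 0.0
```

```bash
python3 -c "
from h import *
c=cam('wrist'); save(c,'pics/w1.png'); s=bot.read_state(); print(s['time'],s['tool_pos'],s['q'].round(2))
P=pts(c); H,S,V=cv2.split(cv2.cvtColor(c['image'],cv2.COLOR_RGB2HSV))
m=((H<6)|(H>174))&(S>150)&(V>60)&(c['depth']>0)&(abs(P[...,2]-.105)<.006)
k,l,st,ce=cv2.connectedComponentsWithStats(m.astype(np.uint8))
for i in range(1,k):
  if st[i,4]>50:
    x,y,w,h,_=st[i]; o,r=ray(c,x+w/2-.5,y+h/2-.5); print(st[i],P[l==i].mean(0).round(4),(o+r*((.106-o[2])/r[2])).round(4), P[l==i][:,0].ptp() if 0 else np.ptp(P[l==i],axis=0).round(3))
plan([.41,.294,.19],Rpin(),1)"
```

```text
1.4 [0.40857401 0.29798289 0.19518974] [ 0.58 -0.03  2.    0.    1.17 -0.99]
[264 201  26  25 486] [0.4104 0.2966 0.1064] [0.4107 0.2966 0.106 ] [0.02  0.02  0.006]
rot tot [ 0.    -0.001 -0.002] dist 0.0067
[np.float64(0.001), np.float64(-0.001), np.float64(-0.003), np.float64(-0.014), np.float64(-0.04), np.float64(0.052)]
```

View pics/w1.png

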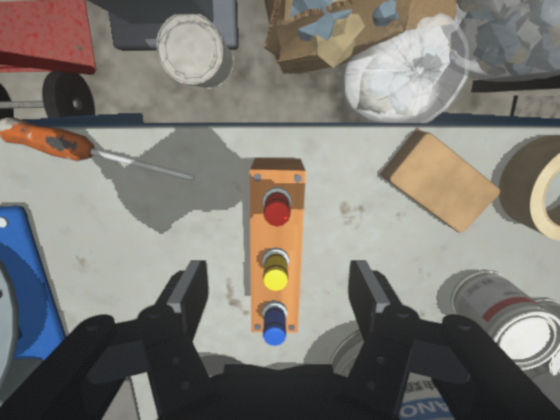

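The wrist view confirms the red knob at (277,213), which is (0.411, 0.297) in world axes. The yellow and blue knobs lie farther along +x, and the fingers straddle the block cleanly. I'll descend and grip.

Emit:
play_rows(moves=[[[0,0,0,-0.02,-0.014,0.35,60],[0,0,0,0,0,0.4,60],[0,0,0,0,0,0.3,60],[0,0,0,0,0,0.12,60],[0,0,0,0,0,0,50]]])

```text
time: 1.82
tool_pos: [0.4075, 0.2953, 0.0748]
tcp_rot: [0.0, -3.135, 0.006]
wrist_force: [-0.3, -0.3, -0.8]
width: 0.593
grip_force: 0.0
```

Emit:
play_rows(moves=[[[0,0,0,0,0,0,10],[0,0,0,0,0,0,10],[0,0,0,0,0,0,10],[0,0,0,0,0,0,10],[0,0,0,0,0,0,10]]], newtons=60)

```text
time: 2.23
tool_pos: [0.4128, 0.2975, 0.0808]
tcp_rot: [0.003, 3.138, 0.005]
wrist_force: [-0.8, 0.8, 6.7]
width: 0.234
grip_force: 59.0
```

Emit:
play_rows(moves=[[[0,0,0,0,0,-0.1,10],[0,0,0,0,0,-0.4,10],[0,0,0,0,0,-0.4,10],[0,0,0,0,0,-0.4,10],[0,0,0,0,0,-0.4,10]]])

```text
time: 2.65
tool_pos: [0.4105, 0.2953, 0.2506]
tcp_rot: [-0.003, -3.141, 0.001]
wrist_force: [0.4, -0.3, -1.2]
width: 0.234
grip_force: 60.1
```

```bash
python3 -c "
from h import *
s=bot.read_state(); print(s['tool_pos'],s['width'],s['grip_force'],s['q'].round(2))
plan([.43,-.14,.32],Rmix(1),15)"
```

```text
[0.41050081 0.29534461 0.25058512] 0.2339699629662132 60.11332154273987 [ 0.57 -0.07  1.93 -0.    1.28 -0.99]
rot tot [-0.418 -0.397  1.482] dist 0.4413
[np.float64(-0.056), np.float64(-0.053), np.float64(0.198), np.float64(-0.014), np.float64(-0.29), np.float64(-0.046)]
[np.float64(-0.056), np.float64(-0.053), np.float64(0.198), np.float64(-0.043), np.float64(-0.286), np.float64(-0.053)]
[np.float64(-0.056), np.float64(-0.053), np.float64(0.198), np.float64(-0.073), np.float64(-0.279), np.float64(-0.06)]
[np.float64(-0.056), np.float64(-0.053), np.float64(0.198), np.float64(-0.102), np.float64(-0.268), np.float64(-0.065)]
[np.float64(-0.056), np.float64(-0.053), np.float64(0.198), np.float64(-0.129), np.float64(-0.255), np.float64(-0.069)]
[np.float64(-0.056), np.float64(-0.053), np.float64(0.198), np.float64(-0.155), np.float64(-0.239), np.float64(-0.072)]
[np.float64(-0.056), np.float64(-0.053), np.float64(0.198), np.float64(-0.18), np.float64(-0.22), np.float64(-0.074)]
[np.float64(-0.056), np.float64(-0.053), np.float64(0.198), np.float64(-0.203), np.float64(-0.199), np.float64(-0.075)]
[np.float64(-0.056), np.float64(-0.053), np.float64(0.198), np.float64(-0.223), np.float64(-0.176), np.float64(-0.075)]
[np.float64(-0.056), np.float64(-0.053), np.float64(0.198), np.float64(-0.242), np.float64(-0.151), np.float64(-0.073)]
[np.float64(-0.056), np.float64(-0.053), np.float64(0.198), np.float64(-0.257), np.float64(-0.124), np.float64(-0.07)]
[np.float64(-0.056), np.float64(-0.053), np.float64(0.198), np.float64(-0.27), np.float64(-0.096), np.float64(-0.067)]
[np.float64(-0.056), np.float64(-0.053), np.float64(0.198), np.float64(-0.28), np.float64(-0.067), np.float64(-0.062)]
[np.float64(-0.056), np.float64(-0.053), np.float64(0.198), np.float64(-0.286), np.float64(-0.038), np.float64(-0.056)]
[np.float64(-0.056), np.float64(-0.053), np.float64(0.198), np.float64(-0.29), np.float64(-0.008), np.float64(-0.049)]
```

Emit:
play_rows(moves=[[[-0.056,-0.053,0.198,-0.014,-0.29,-0.046,10],[-0.056,-0.053,0.198,-0.043,-0.286,-0.053,10],[-0.056,-0.053,0.198,-0.073,-0.279,-0.06,10],[-0.056,-0.053,0.198,-0.1,-0.268,-0.065,10],[-0.056,-0.053,0.198,-0.13,-0.255,-0.07,10]]])

```text
time: 3.07
tool_pos: [0.4169, 0.1495, 0.2723]
tcp_rot: [0.746, 2.907, 0.21]
wrist_force: [-0.3, -1.3, 0.5]
width: 0.234
grip_force: 60.2
```

Emit:
play_rows(moves=[[[-0.056,-0.053,0.198,-0.155,-0.24,-0.072,10],[-0.056,-0.053,0.198,-0.18,-0.22,-0.074,10],[-0.056,-0.053,0.198,-0.2,-0.2,-0.075,10],[-0.056,-0.053,0.198,-0.223,-0.176,-0.075,10],[-0.056,-0.053,0.198,-0.242,-0.15,-0.073,10]]])

```text
time: 3.48
tool_pos: [0.4227, 0.0045, 0.295]
tcp_rot: [1.381, 2.504, 0.389]
wrist_force: [0.8, 0.2, -1.0]
width: 0.239
grip_force: 60.2
```

Emit:
play_rows(moves=[[[-0.056,-0.053,0.198,-0.257,-0.124,-0.07,10],[-0.056,-0.053,0.198,-0.27,-0.096,-0.067,10],[-0.056,-0.053,0.198,-0.28,-0.067,-0.062,10],[-0.056,-0.053,0.198,-0.286,-0.038,-0.056,10],[-0.056,-0.053,0.198,-0.29,-0.008,-0.05,10]]])

```text
time: 3.9
tool_pos: [0.4287, -0.1406, 0.3181]
tcp_rot: [1.89, 1.969, 0.533]
wrist_force: [1.0, -0.1, -0.4]
width: 0.234
grip_force: 60.3
```

Emit:
play_rows(moves=[[[0,0,0,0,0,0,10],[0,0,0,0,0,0,10],[0,0,0,0,0,0,10]]])

```text
time: 4.15
tool_pos: [0.4292, -0.1389, 0.3173]
tcp_rot: [1.886, 1.976, 0.532]
wrist_force: [-0.9, 0.8, -0.5]
width: 0.236
grip_force: 60.2
```

```bash
python3 -c "
from h import *
s=bot.read_state(); print(s['time'],s['tool_pos'],s['width'],s['q'].round(2))
plan([.43,-.14,.32],Rmix(1),1)
for k in ('wrist','scene','top'): c=cam(k); np.savez(k+'1.npz',**c); save(c,f'pics/{k}1.png')
a=cv2.imread('pics/wrist1.png');
b=cv2.resize(cv2.imread('pics/scene1.png')[170:300,310:450],None,fx=3,fy=3); t=cv2.resize(cv2.imread('pics/top1.png')[130:260,325:425],None,fx=3,fy=3)
o=np.zeros((600,800,3),np.uint8); a2=cv2.resize(a,None,fx=.68,fy=.68); o[:a2.shape[0],:a2.shape[1]]=a2; o[:390,381:801][:, :419]=b[:,:419]; o[300:600,0:300]=t[:300]; cv2.imwrite('pics/m1.png',o)
"
```

```text
4.15 [ 0.42917135 -0.13885055  0.31726618] 0.23641865238426654 [-0.61 -0.55  2.24  0.36  1.05 -0.77]
rot tot [ 0.001 -0.001 -0.003] dist 0.0031
[np.float64(0.001), np.float64(-0.002), np.float64(-0.005), np.float64(-0.012), np.float64(0.02), np.float64(-0.02)]
```

View pics/wrist1.png

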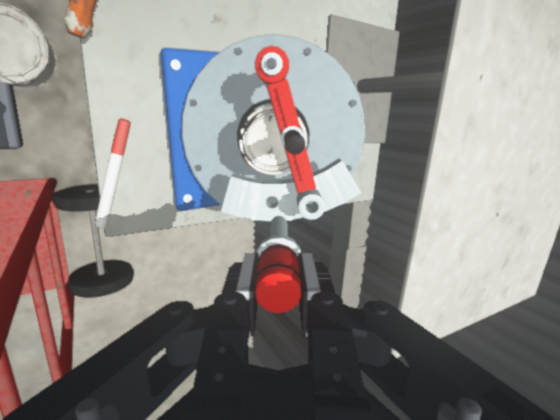

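The wrist view shows the held pin, with the red knob at (279,285) and the shank at (279,228). The eye is at (312,207), the hole at (272,202), the pivot at (271,65) and the handle at (294,140). I'll compute the eye's position in the tool frame.

```bash
python3 - <<'E'
from h import *
c=dict(np.load("wrist1.npz")); s=bot.read_state(); R=Ro.from_rotvec(s["tcp_rot"]).as_matrix(); p=s["tool_pos"]; d=-.1986
def hit(c,u,v,hgt): o,r=ray(c,u,v); return o+r*((d+hgt-o@n)/(r@n))
cv2.imwrite("pics/wz.png",cv2.resize(c["image"][185:325,225:345,::-1],None,fx=5,fy=4.28,interpolation=cv2.INTER_CUBIC) if 0 else cv2.resize(c["image"][185:325,225:345,::-1],None,fx=4.2,fy=4.2,interpolation=cv2.INTER_CUBIC))
for nm,u,v,h in(("eye",312,207,.096),("hole",272,202,.06),("pv",271,65,.096),("hd",294,142,.14)): q=hit(c,u,v,h); print(nm,q.round(4),"tool",((q-p)@R).round(4))
Rv=cv2.Rodrigues(c["R"])[0]
for t in(-.031,0,.0088,.03,.05,.067,.0748):
    q=p+R[:,2]*t; print(t,cv2.projectPoints(q.reshape(1,3),Rv,c["t"],c["K"],np.array(c["dist"]))[0].ravel().round(1))
P=pts(c); reg=P[205:300,262:300].reshape(-1,3); L=(reg-p)@R; im=c["image"][205:300,262:300].reshape(-1,3).astype(int)
near=(abs(L[:,0])<.03)&(abs(L[:,1])<.02)&(L[:,2]>-.06)&(L[:,2]<.09)
for a in np.arange(-.05,.085,.006):
    m=near&(abs(L[:,2]-a)<.003)
    if m.sum()>3: print(a.round(3),m.sum(),"x",L[m,0].min().round(4),L[m,0].max().round(4),"y mid",((L[m,1].min()+L[m,1].max())/2).round(4),np.ptp(L[m,1]).round(4))
E
```

```text
eye [ 0.5452 -0.1551  0.1916] tool [-0.023   0.0362  0.166 ]
hole [ 0.5265 -0.1617  0.139 ] tool [-0.0288 -0.0065  0.202 ]
pv [ 0.5023 -0.0195  0.1706] tool [ 0.1144 -0.0058  0.1662]
hd [ 0.5005 -0.0846  0.2186] tool [0.0497 0.014  0.1221]
-0.031 [277.3 302.6]
0 [277.4 266.4]
0.0088 [277.4 258.4]
0.03 [277.4 242. ]
0.05 [277.4 229.4]
0.067 [277.5 220.4]
0.0748 [277.5 216.6]
-0.026 1000 x -0.0028 0.0118 y mid 0.0015 0.0166
-0.02 271 x -0.0063 0.0122 y mid 0.0016 0.0171
-0.014 217 x 0.0043 0.0116 y mid 0.0015 0.0177
-0.008 212 x 0.0042 0.0114 y mid 0.0016 0.0183
-0.002 196 x 0.0037 0.0113 y mid 0.0011 0.0181
0.004 106 x 0.0046 0.0114 y mid 0.001 0.0184
0.01 345 x 0.0017 0.0128 y mid 0.0017 0.0202
0.016 14 x 0.0047 0.0121 y mid 0.0018 0.0205
0.028 6 x 0.0049 0.0053 y mid 0.0007 0.003
0.034 54 x 0.0021 0.0055 y mid 0.0004 0.0101
0.04 61 x 0.0002 0.0054 y mid 0.0004 0.0116
0.046 52 x -0.0008 0.0053 y mid 0.0004 0.0119
0.052 52 x 0.0008 0.0051 y mid 0.0004 0.011
0.058 47 x 0.0 0.0045 y mid 0.0004 0.0113
0.064 37 x 0.0001 0.0045 y mid 0.0004 0.0115
```

View pics/wz.png

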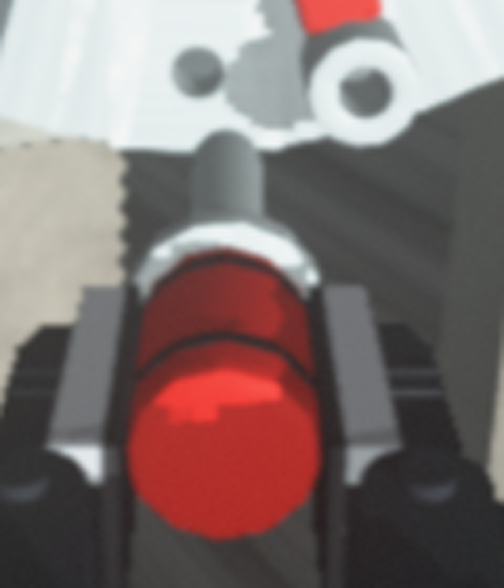

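Emit:
play_rows(moves=[[[0,0,0,-0.11,0.175,0.05,10],[0,0,0,-0.11,0.176,0.15,10],[0,0,0,0,0,0.3,10],[0,0,0,0,0,0.3,10],[0,0,0,0,0,0,10]]])

```text
time: 4.72
tool_pos: [0.5001, -0.1547, 0.2589]
tcp_rot: [1.891, 1.986, 0.531]
wrist_force: [-0.9, 0.7, -1.7]
width: 0.237
grip_force: 60.2
```

Emit:
play_rows(moves=[[[0,0,0,0,0,0,10],[0,0,0,0,0,0,10]]])

```text
time: 4.88
tool_pos: [0.5014, -0.1569, 0.2662]
tcp_rot: [1.884, 1.977, 0.533]
wrist_force: [0.1, -0.9, -0.2]
width: 0.235
grip_force: 60.2
```

```bash
python3 - <<'E'
from h import *
s=bot.read_state(); print(s["tool_pos"],s["q"].round(2),s["wrist_force"].round(1))
R=Ro.from_rotvec(s["tcp_rot"]).as_matrix(); p=s["tool_pos"]
print("pred eye in tool",((np.array([.5452,-.1551,.1916])-p)@R).round(4))
o=[]
for k,(u0,v0) in(("wrist",(220,170)),("scene",(340,180)),("top",(350,110))):
    c=cam(k); np.savez(k+"2.npz",**c); z=140 if k=="wrist" else 90
    o.append(cv2.resize(c["image"][v0:v0+z,u0:u0+z,::-1],(400 if k=="wrist" else 390,)*2,interpolation=cv2.INTER_CUBIC))
    if k=="wrist":
        for t in(-.031,.05,.0748): q=p+R[:,2]*t; print(t,cv2.projectPoints(q.reshape(1,3),cv2.Rodrigues(c["R"])[0],c["t"],c["K"],np.array(c["dist"]))[0].ravel().round(1))
o[0]=cv2.resize(o[0],(390,390)); 
I=np.zeros((590,790,3),np.uint8); I[:390,:390]=o[0]; I[:390,395:785]=o[1]; I=np.vstack([I[:390],np.zeros((0,790,3),np.uint8)])
cv2.imwrite("pics/m2.png",I); cv2.imwrite("pics/top2.png",o[2])
E
```

```text
[ 0.50143973 -0.1569106   0.26623669] [-0.54 -0.35  2.21  0.38  0.86 -0.77] [ 0.1 -0.9 -0.2]
pred eye in tool [-0.0004  0.0005  0.0865]
-0.031 [276.1 304.7]
0.05 [276.7 230.8]
0.0748 [276.8 218. ]
```

View pics/m2.png

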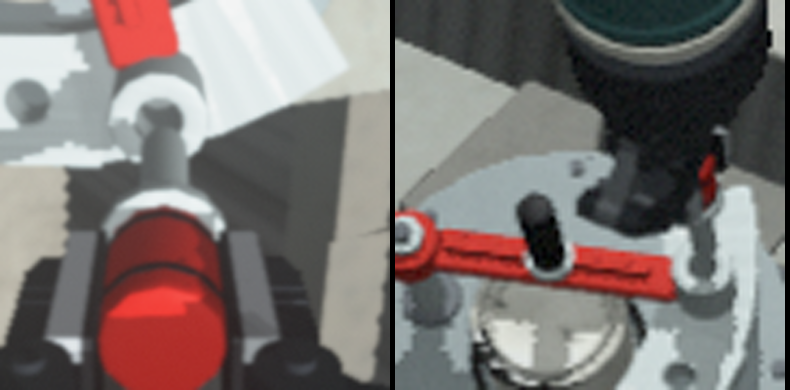

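The pin tip sits over the eye with about 12 mm to go. The eye's centre is about 1 mm left of the pin and about 1 mm farther. I'll nudge, then descend gently.

Emit:
play_rows(moves=[[[0,0,0,0.008,-0.008,0.03,10],[0,0,0,0,0,0.04,10],[0,0,0,0,0,0.04,10],[0,0,0,0,0,0.04,10],[0,0,0,0,0,0,10]]])

```text
time: 5.45
tool_pos: [0.5076, -0.1564, 0.251]
tcp_rot: [1.888, 1.976, 0.532]
wrist_force: [-0.7, -0.2, -0.7]
width: 0.237
grip_force: 60.2
```

Emit:
play_rows(moves=[[[0,0,0,0,0,0.03,10],[0,0,0,0,0,0.03,10],[0,0,0,0,0,0,10],[0,0,0,0,0,0,10]]])

```text
time: 5.78
tool_pos: [0.5109, -0.1564, 0.2466]
tcp_rot: [1.887, 1.976, 0.532]
wrist_force: [0.7, -0.0, -1.1]
width: 0.233
grip_force: 60.2
```

```bash
cat >> h.py <<'E'
def rep():
    s=bot.read_state(); R=Ro.from_rotvec(s["tcp_rot"]).as_matrix(); p=s["tool_pos"]
    e=(p-np.array([.5452,-.1551,.1916]))
    f=s["wrist_force"]; print("t",s["time"],"TCP rel eye0 mixer X,Y,n mm",(1e3*np.array([e@X,e@Y,e@n])).round(1),"F X,Y,n",np.round([f@X,f@Y,f@n],1),"tilt",((Ro.from_matrix(Rmix()).inv()*Ro.from_matrix(R)).as_rotvec()).round(4))
E
python3 -c "
from h import *
rep()"
```

```text
t 5.7833 TCP rel eye0 mixer X,Y,n mm [-2.2  0.4 64.8] F X,Y,n [ 0.1 -0.1 -1.3] tilt [-0.0008  0.0006  0.0032]
```

The nose is inside the bore with no force. I'll continue to the quadrant.

Emit:
play_rows(moves=[[[0,0,0,0,0,0.05,10],[0,0,0,0,0,0.05,10],[0,0,0,0,0,0.05,10],[0,0,0,0,0,0.03,10],[0,0,0,0,0,0,10]]])

```text
time: 6.2
tool_pos: [0.5198, -0.1558, 0.2303]
tcp_rot: [1.887, 1.976, 0.532]
wrist_force: [0.5, -0.0, -2.0]
width: 0.232
grip_force: 60.2
```

```bash
python3 -c "
from h import *
rep()"
```

```text
t 6.2 TCP rel eye0 mixer X,Y,n mm [-2.6  0.5 46.2] F X,Y,n [-0.6 -0.  -2. ] tilt [-0.0001  0.001   0.0034]
```

Emit:
play_rows(moves=[[[0,0,0,0,0,0.02,10],[0,0,0,0,0,0.02,10],[0,0,0,0,0,0.01,10],[0,0,0,0,0,0,10]]])

```text
time: 6.53
tool_pos: [0.5225, -0.1559, 0.227]
tcp_rot: [1.886, 1.975, 0.532]
wrist_force: [0.4, -0.1, -0.7]
width: 0.237
grip_force: 60.2
```

Emit:
play_rows(moves=[[[0,0,0,0,0,0.01,10],[0,0,0,0,0,0.01,10],[0,0,0,0,0,0,10]]])

```text
time: 6.78
tool_pos: [0.5235, -0.1559, 0.2256]
tcp_rot: [1.886, 1.975, 0.533]
wrist_force: [-1.0, 1.1, 0.5]
width: 0.236
grip_force: 60.4
```

```bash
python3 -c "
from h import *
rep()"
```

```text
t 6.7833 TCP rel eye0 mixer X,Y,n mm [-1.8  0.2 40.3] F X,Y,n [-0.6  1.2  1. ] tilt [-0.0015  0.0002  0.003 ]
```

The nose now just meets the quadrant. I'll start the swing along the arc in small steps.

Emit:
play_rows(moves=[[[0,0,0,-0.009,-0.033,-0.005,10],[0,0,0,-0.0085,-0.033,0,10],[0,0,0,-0.0075,-0.033,0,10],[0,0,0,-0.007,-0.034,0,10],[0,0,0,0,0,0,10]]])

```text
time: 7.2
tool_pos: [0.511, -0.1597, 0.2186]
tcp_rot: [1.887, 1.975, 0.532]
wrist_force: [-0.1, -0.4, -1.0]
width: 0.239
grip_force: 60.2
```

```bash
python3 -c "
from h import *
rep()"
```

```text
t 7.2 TCP rel eye0 mixer X,Y,n mm [-16.3  -2.9  40.5] F X,Y,n [-0.6 -0.4 -0.9] tilt [-0.0006  0.0004  0.0036]
```

Emit:
play_rows(moves=[[[0,0,0,-0.0066,-0.037,0,10],[0,0,0,-0.0057,-0.0375,0,10],[0,0,0,-0.0048,-0.038,0,10],[0,0,0,-0.004,-0.038,0,10],[0,0,0,0,0,0,10]]])

```text
time: 7.62
tool_pos: [0.498, -0.1623, 0.2109]
tcp_rot: [1.887, 1.976, 0.532]
wrist_force: [-0.5, 0.2, -0.3]
width: 0.236
grip_force: 60.1
```

```bash
python3 - <<'E'
from h import *
rep(); s=bot.read_state()
c=cam("wrist"); sc=cam("scene"); np.savez("w3.npz",**c)
a=cv2.resize(c["image"][60:340,170:390,::-1],(390,496),interpolation=cv2.INTER_CUBIC); b=cv2.resize(sc["image"][200:330,330:430,::-1],(390,507),interpolation=cv2.INTER_CUBIC)[:496]
cv2.imwrite("pics/m3.png",np.hstack([a,b]))
E
```

```text
t 7.6167 TCP rel eye0 mixer X,Y,n mm [-31.5  -4.9  40.4] F X,Y,n [-0.6  0.3 -0. ] tilt [-0.0004  0.0004  0.0034]
```

View pics/m3.png

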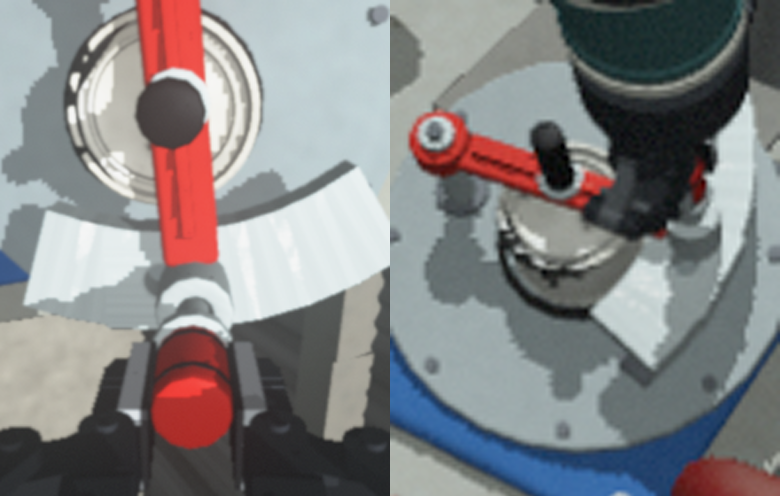

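The arm follows the pin. The hole's edge shows just left of the eye at (155,280), about 12 mm still to go. I'll press lightly and creep.

Emit:
play_rows(moves=[[[0,0,0,0,0,0.01,10],[0,0,0,0,0,0.01,10],[0,0,0,0,0,0,10]]])

```text
time: 7.97
tool_pos: [0.4998, -0.1626, 0.2111]
tcp_rot: [1.885, 1.977, 0.531]
wrist_force: [-11.1, 1.2, 8.9]
width: 0.235
grip_force: 62.0
```

```bash
python3 -c "
from h import *
rep()"
```

```text
t 7.9667 TCP rel eye0 mixer X,Y,n mm [-29.9  -5.3  39.7] F X,Y,n [-5.1  1.8 13.2] tilt [-0.0009 -0.0001  0.0013]
```

Emit:
play_rows(moves=[[[0,0,0,-0.001,-0.015,0,10],[0,0,0,-0.001,-0.015,0,10],[0,0,0,-0.001,-0.015,0,10],[0,0,0,-0.0005,-0.015,0,10],[0,0,0,-0.0005,-0.015,0,10]]])

```text
time: 8.38
tool_pos: [0.4957, -0.1636, 0.2092]
tcp_rot: [1.883, 1.97, 0.536]
wrist_force: [1.1, 2.9, 3.9]
width: 0.235
grip_force: 60.8
```

```bash
python3 -c "
from h import *
rep()"
```

```text
t 8.3833 TCP rel eye0 mixer X,Y,n mm [-34.4  -6.1  40.2] F X,Y,n [3.1 2.8 2.8] tilt [-0.007  -0.0015  0.0031]
```

Emit:
play_rows(moves=[[[0,0,0,0,0,0,10],[0,0,0,0,0,0,10]]])

```text
time: 8.55
tool_pos: [0.4954, -0.1636, 0.209]
tcp_rot: [1.883, 1.971, 0.535]
wrist_force: [-1.0, 2.7, 5.2]
width: 0.237
grip_force: 60.9
```

```bash
python3 -c "
from h import *
rep()"
```

```text
t 8.55 TCP rel eye0 mixer X,Y,n mm [-34.7  -6.   40.1] F X,Y,n [1.9 2.7 5. ] tilt [-0.0063 -0.0013  0.0029]
```

Emit:
play_rows(moves=[[[0,0,0,0,-0.015,0,10],[0,0,0,0,-0.015,0,10],[0,0,0,0,-0.015,0,10],[0,0,0,0,-0.015,0,10],[0,0,0,0,0,0,10]]])

```text
time: 8.97
tool_pos: [0.4883, -0.1632, 0.2033]
tcp_rot: [1.886, 1.975, 0.532]
wrist_force: [-0.2, 1.1, 0.5]
width: 0.238
grip_force: 60.3
```

```bash
python3 -c "
from h import *
rep()"
```

```text
t 8.9667 TCP rel eye0 mixer X,Y,n mm [-43.7  -5.3  38.7] F X,Y,n [0.1 1.1 0.5] tilt [-0.0015  0.      0.0026]
```

The height dropped and the force vanished, so the nose is over the hole. I'll descend slowly.

Emit:
play_rows(moves=[[[0,0,0,0,0,0.015,10],[0,0,0,0,0,0.015,10],[0,0,0,0,0,0.01,10],[0,0,0,0,0,0,10]]])

```text
time: 9.3
tool_pos: [0.4901, -0.163, 0.1989]
tcp_rot: [1.887, 1.976, 0.532]
wrist_force: [1.7, 0.6, -0.8]
width: 0.233
grip_force: 60.1
```

```bash
python3 -c "
from h import *
rep()"
```

```text
t 9.3 TCP rel eye0 mixer X,Y,n mm [-44.3  -5.2  34.1] F X,Y,n [ 1.2  0.5 -1.5] tilt [-0.0004  0.0006  0.0033]
```

Emit:
play_rows(moves=[[[0,0,0,0,0,0.03,10],[0,0,0,0,0,0.03,10],[0,0,0,0,0,0,10]]])

```text
time: 9.55
tool_pos: [0.4931, -0.1628, 0.1935]
tcp_rot: [1.887, 1.976, 0.532]
wrist_force: [0.4, -0.2, -1.3]
width: 0.234
grip_force: 60.2
```

```bash
python3 -c "
from h import *
rep()"
```

```text
t 9.55 TCP rel eye0 mixer X,Y,n mm [-44.5  -5.1  27.9] F X,Y,n [-0.3 -0.2 -1.3] tilt [-0.0003  0.0008  0.0034]
```

Emit:
play_rows(moves=[[[0,0,0,0,0,0.03,10],[0,0,0,0,0,0.03,10],[0,0,0,0,0,0.03,10],[0,0,0,0,0,0,10]]])

```text
time: 9.88
tool_pos: [0.4976, -0.1625, 0.1858]
tcp_rot: [1.887, 1.976, 0.532]
wrist_force: [1.0, -1.1, 0.3]
width: 0.233
grip_force: 60.2
```

Emit:
play_rows(moves=[[[0,0,0,0,0,0.01,10],[0,0,0,0,0,0.01,10],[0,0,0,0,0,0,10]]])

```text
time: 10.13
tool_pos: [0.4987, -0.1626, 0.1848]
tcp_rot: [1.887, 1.975, 0.532]
wrist_force: [0.1, 0.1, -0.9]
width: 0.233
grip_force: 60.2
```

```bash
python3 -c "
from h import *
rep()"
```

```text
t 10.1333 TCP rel eye0 mixer X,Y,n mm [-43.9  -5.2  17.5] F X,Y,n [-0.3  0.1 -0.9] tilt [-0.0011  0.0005  0.0032]
```

Emit:
play_rows(moves=[[[0,0,0,0,0,0.01,10],[0,0,0,0,0,0.01,10],[0,0,0,0,0,0,10]]])

```text
time: 10.38
tool_pos: [0.5, -0.1629, 0.1842]
tcp_rot: [1.885, 1.975, 0.532]
wrist_force: [-5.0, -0.4, 4.4]
width: 0.238
grip_force: 61.2
```

Emit:
play_rows(moves=[[[0,0,0,0,0,0.01,10],[0,0,0,0,0,0,10]]])

```text
time: 10.55
tool_pos: [0.5004, -0.163, 0.1841]
tcp_rot: [1.884, 1.976, 0.532]
wrist_force: [-13.4, 0.6, 10.7]
width: 0.236
grip_force: 62.2
```

```bash
python3 -c "
from h import *
rep()"
```

```text
t 10.55 TCP rel eye0 mixer X,Y,n mm [-42.8  -5.7  16.1] F X,Y,n [-6.2  1.2 16. ] tilt [-0.002  -0.0003  0.0013]
```

It stopped with 16 N at the height expected for the collar on the eye. I'll ease off and release.

Emit:
play_rows(moves=[[[0,0,0,0,0,-0.015,10],[0,0,0,0,0,0,28],[0,0,0,0,0,0,40],[0,0,0,0,0,0,40],[0,0,0,0,0,0,40]]])

```text
time: 10.97
tool_pos: [0.4996, -0.1626, 0.1835]
tcp_rot: [1.886, 1.975, 0.533]
wrist_force: [-0.7, -0.3, -0.9]
width: 0.471
grip_force: 0.0
```

```bash
python3 -c "
from h import *
rep();print(bot.read_state()['width'])"
```

```text
t 10.9667 TCP rel eye0 mixer X,Y,n mm [-43.8  -5.3  16. ] F X,Y,n [-1.1 -0.3 -0.4] tilt [-0.0014  0.0003  0.0032]
0.470604787622523
```

Now I'll withdraw along the eye axis and look.

Emit:
play_rows(moves=[[[0,0,0,0,0,-0.1,40],[0,0,0,0,0,-0.2,40],[0,0,0,0,0,-0.3,40],[0,0,0,0,0,-0.3,40],[0,0,0,0,0,-0.3,40]]])

```text
time: 11.38
tool_pos: [0.4383, -0.1652, 0.2887]
tcp_rot: [1.886, 1.976, 0.532]
wrist_force: [0.8, -0.9, 0.1]
width: 0.47
grip_force: 0.0
```

Emit:
play_rows(moves=[[[0,0,0,0,0,0,40],[0,0,0,0,0,0,40]]])

```text
time: 11.55
tool_pos: [0.4398, -0.1667, 0.2908]
tcp_rot: [1.882, 1.971, 0.532]
wrist_force: [1.2, 0.4, -0.5]
width: 0.471
grip_force: 0.0
```

```bash
python3 - <<'E'
from h import *
rep(); c=cam("wrist"); sc=cam("scene"); np.savez("w4.npz",**c)
a=cv2.resize(c["image"][40:320,170:390,::-1],(390,496),interpolation=cv2.INTER_CUBIC); b=cv2.resize(sc["image"][200:330,330:430,::-1],(390,507),interpolation=cv2.INTER_CUBIC)[:496]
cv2.imwrite("pics/m4.png",np.hstack([a,b]))
for nm,cc in(("w",c),("s",sc)):
    P=pts(cc); H,S,V=cv2.split(cv2.cvtColor(cc["image"],cv2.COLOR_RGB2HSV)); h=P@n+.1986
    m=((H<6)|(H>174))&(S>150)&(V>60)&(cc["depth"]>0)&(h>.1)&(h<.2)&(np.linalg.norm(P-[.52,-.16,.17],axis=-1)<.06); q=P[m]; hq=h[m]
    print(nm,m.sum(),"knob top above deck",np.percentile(hq,[50,90,98]).round(4),"expected .136")
E
```

```text
t 11.55 TCP rel eye0 mixer X,Y,n mm [-42.   -6.4 138.8] F X,Y,n [ 0.8  0.3 -1. ] tilt [-0.0057 -0.0036  0.0022]
w 494 knob top above deck [0.1375 0.1384 0.1391] expected .136
s 121 knob top above deck [0.136  0.1382 0.1399] expected .136
```

View pics/m4.png

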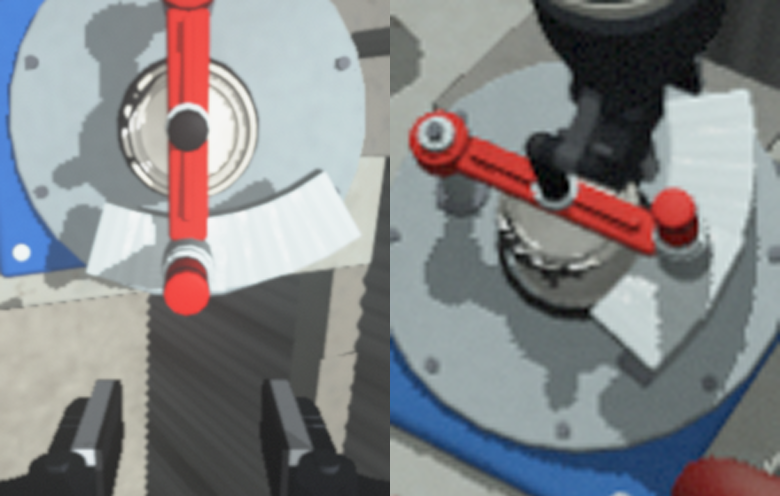

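The pin is seated through the eye, with the arm across the tin and the gripper clear. One relative height check against the handle top, then I hand in.

```bash
python3 - <<'E'
from h import *
c=dict(np.load("w4.npz")); P=pts(c); h=P@n+.1986
u,v=170+187/390*220,40+130/496*280; g=h[int(v)-4:int(v)+5,int(u)-4:int(u)+5]; kn=h[int(40+290/496*280)-3:,int(u)-4:int(u)+5][:7]
print("handle",np.median(g).round(4),"exp .140; knob",np.median(kn).round(4),"exp .136")
if abs((np.median(kn)-np.median(g))+.004)<.0025: print(bot.finish_job())
E
```

```text
handle 0.1414 exp .140; knob 0.1375 exp .136
the job is handed in; nothing more can be done
None
```

The red pin is home through the eye and the quadrant hole, collar down on the eye to within my camera check (knob 3.9 mm below the handle top, 4.0 expected), arm locked across the tin, other items not touched; job handed in (result not reported) at about 12 s of the 64 s.

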